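Pack a food parcel by colour and leave the cleaning products

TASK

Pack the food parcel: stand the red-lidded tin, the yellow-lidded jar, the all-blue carton and the green-lidded tin upright in the packing tray, each in the compartment whose floor card has its own colour. Set each one down gently, never dropping it. The red tin with the black lid and the blue carton with the black top are cleaning products that only look alike: leave them standing where they are.

Things in the scene. Friction and masses are not known exactly. Their poses are not given: they have to be found in the camera images.
- red_tin_mid (a point): Food tin to be packed: red with a white band and a RED lid, 54 mm in diameter, 94 mm tall, straight sides, about 0.3 kg. The point is on its axis half-way up; z is up.
- yellow_jar_mid (a point): Food jar to be packed: amber glass, yellow label and YELLOW lid, 54 mm in diameter, 88 mm tall, about 0.34 kg; treat it as a straight cylinder. The point is on its axis half-way up; z is up.
- blue_carton_mid (a point): Food carton to be packed: blue all over with a BLUE top and white labels on two sides, 50 mm along its x, 46 mm along its y, 96 mm tall, about 0.22 kg; it may stand at any yaw. The point is on its axis half-way up; z is up.
- green_tin_mid (a point): Food tin to be packed: green with a white band and a GREEN lid, 54 mm in diameter, 100 mm tall, straight sides, about 0.3 kg. The point is on its axis half-way up; z is up.
- red_cleaner_mid (a point): Look-alike, a cleaning product, not to be packed: same red tin with white band, but a BLACK lid, 54 mm in diameter, 94 mm tall, straight sides. The point is on its axis half-way up; z is up.
- blue_cleaner_mid (a point): Look-alike, a cleaning product, not to be packed: same blue carton (50 x 46 x 96 mm) but with a BLACK top. The point is on its axis half-way up; z is up.
- card_red: RED floor card, 80 x 80 x 2 mm, in one of the 4 compartments of the fixed packing tray; origin: centre of its underside, 4 mm above the table; x, y along the tray's sides. Compartment: 86 x 86 mm round the card, centres 102 mm apart (2 x 2); grey dividers reach 30 mm, cardboard walls 32 mm above the table. Items stand on the card's top, 6 mm above the table. Colours change places.
- card_yellow: YELLOW floor card, 80 x 80 x 2 mm, in one of the 4 compartments of the fixed packing tray; origin: centre of its underside, 4 mm above the table; x, y along the tray's sides. Compartment: 86 x 86 mm round the card, centres 102 mm apart (2 x 2); grey dividers reach 30 mm, cardboard walls 32 mm above the table. Items stand on the card's top, 6 mm above the table. Colours change places.
- card_blue: BLUE floor card, 80 x 80 x 2 mm, in one of the 4 compartments of the fixed packing tray; origin: centre of its underside, 4 mm above the table; x, y along the tray's sides. Compartment: 86 x 86 mm round the card, centres 102 mm apart (2 x 2); grey dividers reach 30 mm, cardboard walls 32 mm above the table. Items stand on the card's top, 6 mm above the table. Colours change places.
- card_green: GREEN floor card, 80 x 80 x 2 mm, in one of the 4 compartments of the fixed packing tray; origin: centre of its underside, 4 mm above the table; x, y along the tray's sides. Compartment: 86 x 86 mm round the card, centres 102 mm apart (2 x 2); grey dividers reach 30 mm, cardboard walls 32 mm above the table. Items stand on the card's top, 6 mm above the table. Colours change places.

How it is judged:
By the outcome, as a careful person would: the job done as asked, in the order asked, and still so for the second after the job is handed in, with the robot touching nothing.
It also fails if it takes over 120 s, if anything falls off the work surface, if the arm or the gripper's body presses on something with over 40 N, if the wrist force passes 120 N, or if a joint passes its speed limit or range.

ROBOT

A 7-joint arm with a two-finger parallel gripper is mounted at the origin on the work surface. World frame = base frame: x ahead of the robot, y to its left, z up, the work surface at z = 0. Lengths are in m, angles in rad, forces in N, time in s.
With the tool pointing down it reaches from about 0.4 to 0.9 m from the base axis. Payload 5.6 kg.
Tool frame: the origin (TCP) lies on the centre line of the jaws, within the pads' length; the fingertips stand 25 mm ahead of it and the grasp point (between the pads) lies 6 mm ahead of it; z points along the fingers, y is the direction in which the jaws open and shut (so a half turn about z gives the same grasp; the last joint's range is limited). The gripper opens to 92 mm and grips with 3 to 60 N. Pads are 20 mm wide; open, the fingers measure 128 mm over their backs; the gripper's body (75 mm by 189 mm) begins 69 mm behind the grasp point.
Start: joints at [-1.335, 0.468, -0.012, 1.603, 0.006, 1.071, -0.056], TCP at [0.179, 0.625, 0.24] pointing down, gripper open.
Joint ranges: [-2.53, 2.53], [-0.31, 2.02], [-1.57, 1.55], [0.28, 2.44], [-1.29, 4.43], [0.15, 1.84], [-2.92, 2.92]. Speed limits (rad/s): [2.57, 2.57, 3.14, 3.14, 3.14, 3.14, 3.14].

INTERFACE

Orientations are given as a unit quaternion [w, x, y, z].
In Python, from workcell import robot, eyes gives the robot as it stands.
- The arm moves only by the tool carry_out, never from a script. Its argument "moves" is a list of rows, each a list of 3 entries, a list of its own where there are three numbers: the shift along the world's x, y, z in mm, then the turn about the world's z in rad, then the opening in per cent of the stroke, from 0 (shut) to 100 (fully open). A call has 1 to 12 rows; each row is the pose to reach, as a shift and turn from the pose measured when the call began; what a row does not reach only later rows make up. A row lasts 1/10 s, in which the tool goes at most 50 mm and 8.59 degrees, less where a joint would pass 70% of its speed; a pose out of reach is approached as far as the arm can. A call with a gripper value outside its range is refused whole. The fingers move at their own pace and stop on an object; "force" is the grip in N (left out, the last holds). Time passes only in rows, so rows that repeat a pose let the fingers close. It gives the time, the measured TCP pose, the force and the opening at its end, in the units of the state.
- robot.sense(): the state, without advancing time (a new reading comes with each control period).
- eyes.camera(name): name is "scene" or "top" or "wrist"; returns the picture (480x640x3 uint8, red, green, blue); there is no depth.
- eyes.camera_params(name): a dict with "intrinsics" (3x3 intrinsics, pixels), "extrinsics" (4x4, takes a point from world to camera coordinates). Camera axes: x right, y down, z forward; pixel columns grow to the right and rows downward; lengths in m; the calibration is good to about 2 mm. A picture is of the moment at which its call begins: read the wrist's pose just before it. camera_params takes no time and is no camera call; for the wrist camera it gives the pose at the moment of the call.
- robot.job_done(): hands the job in, once; it reports no verdict.
The state is a dict: "time": time; "qpos": joint angles; "dq": joint speeds; "effort": joint torques, N m; "position": TCP position; "tool_rot": TCP orientation; "wrist_force": force on the tool from outside, world axes, zero at the start; "wrist_torque": the same for the moment, N m; "gripper_width": finger opening in m.
Only numpy, scipy, OpenCV 4.12 (cv2) and the standard library are available. Lean on these libraries where they do the work, as an engineer would, in place of code of your own. Each camera call takes 0.05 s, during which the arm holds its last target. There are 200 camera calls.

## Working session

There is one attempt and no reset: what is moved stays moved. The work goes in short steps, Python scripts to look and compute and a tool call to move; the robot and the scene stay as the last step left them, time stands still between calls to the robot, and variables do not carry over. Pictures are saved under pics/ and viewed, on a budget of 14 in all, crops included, one or two more only if the job needs it, and the job is handed in when it is done.

Besides the shell and the picture viewer there is one more tool, called after ">>>" by a JSON object that holds its "method" and its "body", one argument or row to a line. carry_out: Moves the arm, as the interface text tells. Its arguments: {"type":"object","properties":{"moves":{"type":"array"},"force":{"type":"number"}},"required":["moves"]}

```bash
ls; mkdir -p pics
python3 - <<'E'
from workcell import robot, eyes
import cv2, numpy as np
np.set_printoptions(precision=4,suppress=True)
s=robot.sense();print({k:s[k] for k in("time","position","tool_rot","wrist_force","gripper_width")})
for n in("scene","top"):
    cv2.imwrite(f"pics/{n}0.png",eyes.camera(n)[:,:,::-1]);p=eyes.camera_params(n);print(n,p["intrinsics"],p["extrinsics"])
E
```

```text
pics
{'time': 0.0, 'position': array([0.1788, 0.6244, 0.2386]), 'tool_rot': array([-0.0001,  0.139 ,  0.9903, -0.0009]), 'wrist_force': array([ 0.1859,  0.4748, -0.1416]), 'gripper_width': 0.09180880919510927}
scene [[499.1436   0.     316.3485]
 [  0.     499.1436 238.6399]
 [  0.       0.       1.    ]] [[-0.0093  0.9999  0.007   0.0175]
 [ 0.5381  0.0109 -0.8428 -0.233 ]
 [-0.8428 -0.004  -0.5382  1.5271]
 [ 0.      0.      0.      1.    ]]
top [[490.266    0.     313.857 ]
 [  0.     490.266  229.5158]
 [  0.       0.       1.    ]] [[-0.005  -1.      0.001  -0.0139]
 [-0.9994  0.005  -0.0348  0.5505]
 [ 0.0348 -0.0011 -0.9994  0.9974]
 [ 0.      0.      0.      1.    ]]
```

View pics/top0.png

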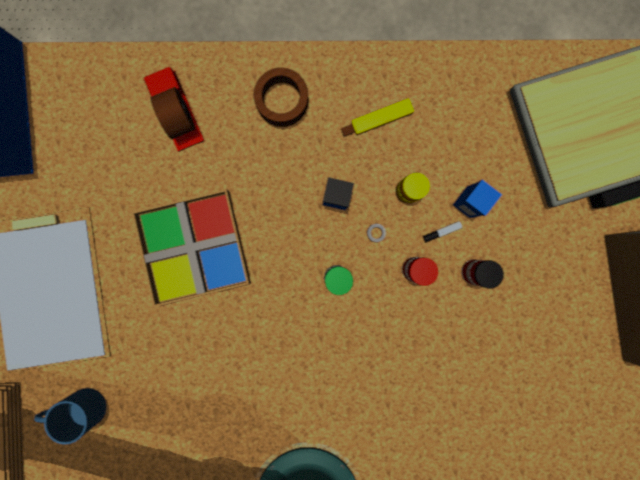

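View pics/scene0.png

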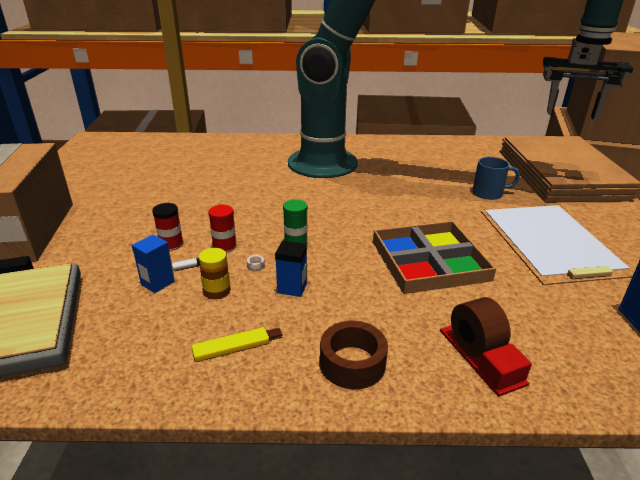

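The top view shows the lids at these pixels:
- Green (339,281), red (423,271) and yellow (416,187).
- The all-blue carton at (480,198).
- The decoys: black carton (339,195) and black tin (487,274).

The tray cards are green (162,229), red (211,217), yellow (174,277) and blue (222,266). The scene view agrees with these identities.

```bash
cat > h.py <<'E'
import cv2, numpy as np
from workcell import robot, eyes
np.set_printoptions(precision=4,suppress=True)
def ray(n,uv,z,p=None):
    p=p or eyes.camera_params(n);K=p["intrinsics"];E=p["extrinsics"];R,t=E[:3,:3],E[:3,3]
    c=-R.T@t;d=R.T@np.linalg.solve(K,[uv[0],uv[1],1]);return c+d*(z-c[2])/d[2]
def proj(n,X):
    p=eyes.camera_params(n);q=p["intrinsics"]@(p["extrinsics"][:3,:3]@np.array(X)+p["extrinsics"][:3,3]);return q[:2]/q[2]
HUE={"red":[(0,6),(174,180)],"yellow":[(24,34)],"green":[(50,80)],"blue":[(100,125)]}
def blobs(img,col,vmin=90,smin=150,amin=150):
    h=cv2.cvtColor(img,cv2.COLOR_RGB2HSV);m=np.zeros(h.shape[:2],np.uint8)
    for a,b in HUE[col]: m|=cv2.inRange(h,(a,smin,vmin),(b,255,255))
    m=cv2.morphologyEx(m,cv2.MORPH_OPEN,np.ones((3,3)))
    return [c for c in cv2.findContours(m,cv2.RETR_EXTERNAL,cv2.CHAIN_APPROX_NONE)[0] if cv2.contourArea(c)>amin]
def rectw(n,c,z):
    "min-area rectangle of a contour cast onto plane z: centre, size mm, angle deg"
    P=np.array([ray(n,u,z)[:2] for u in c[:,0]],np.float32)
    return cv2.minAreaRect(P*1000)
E
python3 - <<'E'
from h import *
im=eyes.camera("top")
H={"red":.094,"yellow":.088,"green":.1,"blue":.096}
for col in H:
  for c in blobs(im,col):
    (u,v),r=cv2.minEnclosingCircle(c)
    if v>320 or v<140 or u>505 or u<110: continue
    z=.006 if u<260 else H[col]
    print(col,"card" if u<260 else "item",np.round([u,v,r],1),cv2.contourArea(c),rectw("top",c,z),ray("top",(u,v),z))
E
```

```text
red item [423.2 271.2  14.2] 575.0 ((468.58197021484375, -221.9180908203125), (50.763492584228516, 48.67936706542969), 89.71003723144531) [ 0.4682 -0.2214  0.094 ]
red card [210.5 218.   25.8] 1355.0 ((576.2814331054688, 196.02838134765625), (79.2804183959961, 77.50054168701172), 13.7796049118042) [0.5754 0.1964 0.006 ]
red card [188.9 141.3  14.2] 173.5 ((734.0675048828125, 241.4053192138672), (18.763809204101562, 57.640655517578125), 19.906131744384766) [0.7348 0.2416 0.006 ]
yellow card [172.9 277.6  26.3] 1439.5 ((453.25872802734375, 273.918212890625), (82.48046112060547, 77.75408935546875), 13.348894119262695) [0.4531 0.2733 0.006 ]
yellow item [416.  185.4  14.1] 564.0 ((630.4450073242188, -211.08917236328125), (52.33408737182617, 50.011573791503906), 44.443477630615234) [ 0.6306 -0.2111  0.088 ]
green item [338.5 280.   14. ] 542.0 ((452.9562072753906, -61.99488830566406), (46.58879852294922, 48.3028678894043), 89.66482543945312) [ 0.4529 -0.062   0.1   ]
green card [162.  229.5  25.1] 1267.0 ((552.518798828125, 295.8791198730469), (77.7371826171875, 73.18622589111328), 13.351068496704102) [0.5521 0.2963 0.006 ]
blue card [222.  265.5  25.1] 1309.0 ((477.28045654296875, 172.40631103515625), (77.67666625976562, 75.27629852294922), 13.258367538452148) [0.4775 0.1725 0.006 ]
blue item [482.9 197.4  16.7] 612.0 ((606.498779296875, -334.8396301269531), (46.49348831176758, 50.08924102783203), 52.49638366699219) [ 0.6063 -0.3351  0.096 ]
```

Plan: keep the order in the task text (red, yellow, blue, green), grip 60 mm above each base, and carry at z ≈ 0.24. The tray centre is (514.8, 234.5) mm with yaw 13.4°. The cards sit 102 mm apart, as given.

>>> {"method": "carry_out", "body": {
  "moves": [
    [[300,-450,0],-0.8,100],
    [[300,-450,0],-0.8,100],
    [[300,-450,0],-0.8,100],
    [[300,-450,0],-0.8,100],
    [[300,-450,0],-0.8,100],
    [[300,-450,0],-0.8,100],
    [[300,-450,0],-0.8,100],
    [[300,-450,0],-0.8,100],
    [[300,-450,0],-0.8,100],
    [[300,-450,0],-0.8,100],
    [[290,-600,0],-1.2,100],
    [[290,-600,0],-1.2,100]
  ],
  "force": 20
}}

```text
time: 1.35
position: [0.4633, 0.1068, 0.2388]
tool_rot: [-0.0, 0.639, 0.77, -0.001]
wrist_force: [0.3, -0.6, 0.1]
gripper_width: 0.0919
```

>>> {"method": "carry_out", "body": {
  "moves": [
    [[5,-50,0],-0.1,100],
    [[5,-100,0],-0.2,100],
    [[5,-150,0],-0.3,100],
    [[5,-200,0],-0.4,100],
    [[5,-250,0],-0.5,100],
    [[5,-300,0],-0.62,100],
    [[5,-328,0],-0.62,100],
    [[5,-328,0],-0.62,100],
    [[5,-328,0],-0.62,100],
    [[5,-328,0],-0.62,100]
  ]
}}

```text
time: 2.35
position: [0.4684, -0.2196, 0.2384]
tool_rot: [-0.001, 0.842, 0.539, -0.001]
wrist_force: [-0.4, 0.1, -0.6]
gripper_width: 0.0917
```

```bash
cat >> h.py <<'E'
def wrist(col,z,name=None):
    s=robot.sense();p=eyes.camera_params("wrist");im=eyes.camera("wrist");q=s["tool_rot"]
    jaw=np.degrees(np.arctan2(q[2]**2-q[1]**2,2*q[1]*q[2]))
    print("t",s["time"],"TCP",s["position"],"jaw deg",jaw,"w",s["gripper_width"])
    if name: cv2.imwrite(name,im[:,:,::-1])
    for c in blobs(im,col):
        (u,v),r=cv2.minEnclosingCircle(c)
        P=np.array([ray("wrist",x,z,p)[:2] for x in c[:,0]],np.float32)*1000
        print(col,np.round([u,v,r]),"circle mm",cv2.minEnclosingCircle(P),"rect",cv2.minAreaRect(P))
E
python3 -c "
from h import *
wrist('red',.094,'pics/w1.png')"
```

```text
t 2.35 TCP [ 0.4684 -0.2196  0.2384] jaw deg -24.770664780646225 w 0.09165464415090144
red [326. 230.  33.] circle mm ((467.3944091796875, -220.79348754882812), 26.60592269897461) rect ((467.38787841796875, -221.27044677734375), (51.67947769165039, 51.25495147705078), 65.20430755615234)
```

View pics/w1.png

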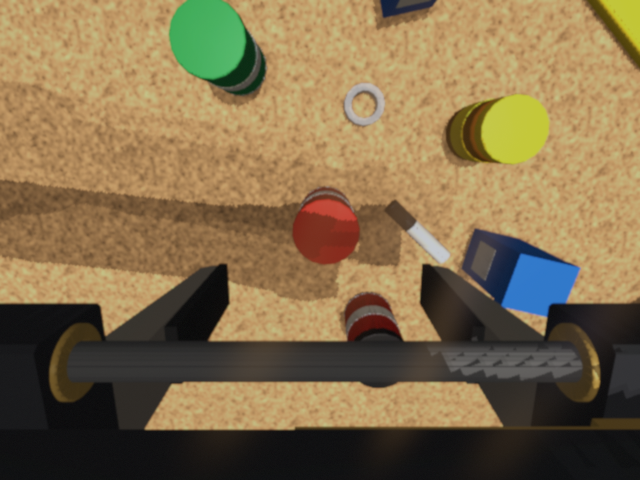

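The wrist view shows the red lid at (326,230), alone between the finger lines, with the black lid behind it at (378,360). The wrist estimate is within 2 mm of the top view's, and the radius is 26.6 mm against 27 mm.

>>> {"method": "carry_out", "body": {
  "moves": [
    [[-1,-2,-30],0,100],
    [[-1,-2,-65],0,100],
    [[-1,-2,-100],0,100],
    [[-1,-2,-130],0,100],
    [[-1,-2,-150],0,100],
    [[-1,-2,-165],0,100],
    [[-1,-2,-172],0,100],
    [[-1,-2,-172],0,60],
    [[-1,-2,-172],0,40],
    [[-1,-2,-172],0,40],
    [[-1,-2,-172],0,40],
    [[-1,-2,-172],0,40]
  ],
  "force": 25
}}

```text
time: 3.6
position: [0.468, -0.2216, 0.0671]
tool_rot: [-0.001, 0.842, 0.539, 0.0]
wrist_force: [2.1, -1.1, 1.0]
gripper_width: 0.0543
```

>>> {"method": "carry_out", "body": {
  "moves": [
    [[0,0,10],0,40],
    [[0,0,30],0,40],
    [[0,0,60],0,40],
    [[0,0,90],0,40],
    [[0,0,120],0,40],
    [[0,0,145],0,40],
    [[5,20,160],0.1,40],
    [[15,60,165],0.2,40],
    [[25,100,165],0.32,40],
    [[35,140,165],0.44,40],
    [[45,180,165],0.56,40],
    [[55,220,165],0.68,40]
  ]
}}

```text
time: 4.8
position: [0.5225, -0.0001, 0.2325]
tool_rot: [-0.001, 0.612, 0.791, -0.0]
wrist_force: [1.3, -0.8, -3.6]
gripper_width: 0.0537
```

>>> {"method": "carry_out", "body": {
  "moves": [
    [[10,40,0],0.12,40],
    [[20,80,0],0.24,40],
    [[32,120,0],0.38,40],
    [[42,155,0],0.52,40],
    [[50,180,0],0.64,40],
    [[54,192,0],0.77,40],
    [[54,197,0],0.77,40],
    [[54,197,-20],0.77,40],
    [[54,197,-50],0.77,40],
    [[54,197,-80],0.77,40],
    [[54,197,-100],0.77,40],
    [[54,197,-110],0.77,40]
  ]
}}

```text
time: 6.0
position: [0.575, 0.1951, 0.1206]
tool_rot: [-0.002, 0.273, 0.962, -0.002]
wrist_force: [0.4, -1.2, -3.0]
gripper_width: 0.0536
```

```bash
python3 -c "
from h import *
wrist('red',.15,'pics/w2.png')
im=eyes.camera('top');cv2.imwrite('pics/t2.png',im[120:360,60:540,::-1])"
```

```text
t 6.0 TCP [0.575  0.1951 0.1206] jaw deg 58.35746559657121 w 0.05360651443168087
red [324. 383.  53.] circle mm ((588.183837890625, 187.5391082763672), 18.385190963745117) rect ((591.2557373046875, 185.65817260742188), (36.77018356323242, 8.777727127075195), 58.52107620239258)
red [324. 320.  78.] circle mm ((567.2354736328125, 200.43435668945312), 26.49747085571289) rect ((559.3421630859375, 205.27508544921875), (51.08867263793945, 34.084869384765625), 58.47861099243164)
red [326. 238.  37.] circle mm ((544.1739501953125, 215.30770874023438), 11.523146629333496) rect ((541.868408203125, 216.8209228515625), (23.026287078857422, 6.507429122924805), 56.72136688232422)
red [326. 240.  77.] circle mm ((544.792724609375, 215.07440185546875), 24.28041648864746) rect ((544.4624633789062, 215.45584106445312), (35.39543533325195, 35.234092712402344), 13.526206970214844)
```

View pics/w2.png

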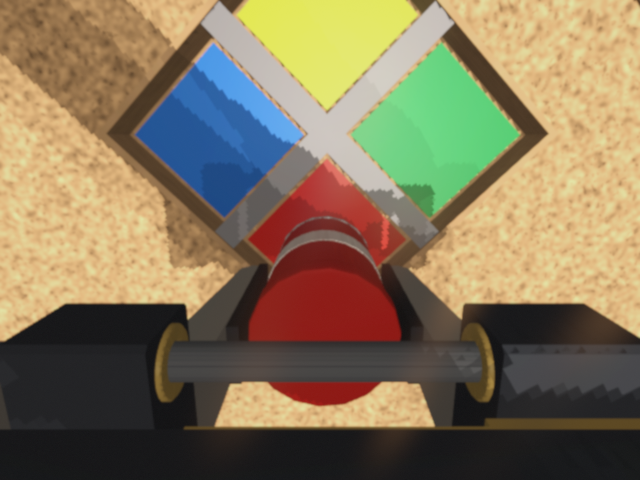

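The wrist view shows the red tin hanging upright over the red card, with its corners framed at (326,160), (250,240) and (405,240). Blue is to the left, green to the right and yellow beyond. I'll lower it the remaining 47 mm slowly.

>>> {"method": "carry_out", "body": {
  "moves": [
    [[1,2,-12],0,40],
    [[1,2,-24],0,40],
    [[1,2,-34],0,40],
    [[1,2,-40],0,40],
    [[1,2,-44],0,40],
    [[1,2,-46],0,40],
    [[1,2,-47],0,40],
    [[1,2,-47.5],0,40],
    [[1,2,-48],0,40],
    [[1,2,-48],0,40]
  ]
}}

```text
time: 7.1
position: [0.5767, 0.1978, 0.0737]
tool_rot: [-0.001, 0.272, 0.962, -0.001]
wrist_force: [-1.1, 0.0, -3.3]
gripper_width: 0.0538
```

>>> {"method": "carry_out", "body": {
  "moves": [
    [[0,-1,-0.5],0,40],
    [[0,-1,-1],0,40],
    [[0,-1,-1],0,40],
    [[0,-1,-1.5],0,40],
    [[0,-1,-1.5],0,40]
  ]
}}

```text
time: 7.6
position: [0.5769, 0.1966, 0.0732]
tool_rot: [-0.001, 0.272, 0.962, -0.001]
wrist_force: [-3.0, -2.1, 4.9]
gripper_width: 0.0537
```

Contact with the card: the z force went from −3.3 N to +4.9 N. Release and rise.

>>> {"method": "carry_out", "body": {
  "moves": [
    [[0,0,0],0,65],
    [[0,0,0],0,75],
    [[0,0,0],0,75],
    [[0,0,0],0,75],
    [[0,0,15],0,75],
    [[0,0,45],0,75],
    [[0,0,90],0,80],
    [[0,0,130],0,100],
    [[5,-30,160],-0.1,100],
    [[10,-80,165],-0.24,100],
    [[15,-130,165],-0.38,100],
    [[20,-180,165],-0.52,100]
  ]
}}

```text
time: 8.8
position: [0.597, 0.016, 0.2401]
tool_rot: [-0.001, 0.512, 0.859, 0.0]
wrist_force: [1.0, -0.7, -0.3]
gripper_width: 0.0917
```

>>> {"method": "carry_out", "body": {
  "moves": [
    [[7,-48,0],-0.15,100],
    [[14,-96,0],-0.3,100],
    [[21,-144,0],-0.45,100],
    [[28,-190,0],-0.6,100],
    [[33,-220,0],-0.74,100],
    [[33,-227,0],-0.82,100],
    [[33,-227,0],-0.82,100],
    [[33,-227,0],-0.82,100]
  ]
}}

```text
time: 9.6
position: [0.6302, -0.21, 0.2406]
tool_rot: [-0.001, 0.811, 0.584, 0.001]
wrist_force: [-0.4, 0.4, 0.4]
gripper_width: 0.092
```

```bash
python3 -c "
from h import *
wrist('yellow',.088)
wrist('blue',.096)
im=eyes.camera('top');cv2.imwrite('pics/t3.png',cv2.resize(im[150:340,100:540,::-1],None,fx=1.8,fy=1.8))
for c in blobs(im,'red'):
  (u,v),r=cv2.minEnclosingCircle(c);print(u,v,r,ray('top',(u,v),.1))"
```

```text
t 9.6 TCP [ 0.6302 -0.21    0.2406] jaw deg -18.474399575522146 w 0.0920260479563711
yellow [332. 247.  20.] circle mm ((630.5015869140625, -227.39706420898438), 16.197669982910156) rect ((630.3359375, -227.9600830078125), (13.82258129119873, 30.565505981445312), 73.60713195800781)
yellow [325. 222.  31.] circle mm ((631.2008666992188, -205.70465087890625), 24.988000869750977) rect ((633.4158325195312, -201.3612060546875), (32.55447006225586, 47.55251693725586), 70.48125457763672)
yellow [463. 106.  70.] circle mm ((757.3319091796875, -156.1221466064453), 52.43679428100586) rect ((756.5172119140625, -156.3921661376953), (26.14285659790039, 103.1252670288086), 21.00792121887207)
t 9.65 TCP [ 0.6303 -0.2095  0.2405] jaw deg -18.433492370173674 w 0.09148177702229236
blue [340. 384.  30.] circle mm ((598.2214965820312, -344.6128845214844), 25.77625846862793) rect ((596.0921630859375, -351.0672912597656), (18.982995986938477, 51.386837005615234), 71.56775665283203)
210.5845947265625 217.87008666992188 25.656946182250977 [0.57   0.1765 0.1   ]
187.5 138.0 15.207006454467773 [0.7207 0.2203 0.1   ]
161.5 82.0 17.241039276123047 [0.8275 0.2698 0.1   ]
```

View pics/t3.png

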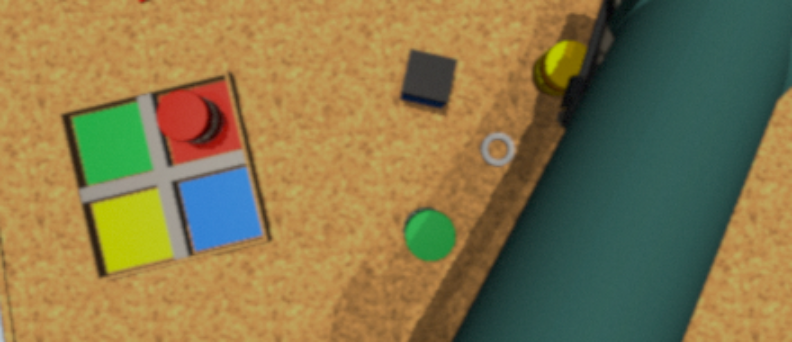

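The red tin stands upright inside the red compartment, with its lid at (187,117) in the crop. The jar's lid was split by a shadow, but its outer edge gives (630,−210) mm, matching the top view's (630.5,−211). Descend on the jar.

>>> {"method": "carry_out", "body": {
  "moves": [
    [[0,-0.5,-30],0,100],
    [[0,-0.5,-65],0,100],
    [[0,-0.5,-100],0,100],
    [[0,-0.5,-130],0,100],
    [[0,-0.5,-152],0,100],
    [[0,-0.5,-168],0,100],
    [[0,-0.5,-176],0,100],
    [[0,-0.5,-177],0,60],
    [[0,-0.5,-177],0,40],
    [[0,-0.5,-177],0,40],
    [[0,-0.5,-177],0,40],
    [[0,-0.5,-177],0,40]
  ]
}}

```text
time: 10.95
position: [0.6308, -0.2099, 0.0641]
tool_rot: [-0.0, 0.811, 0.585, 0.001]
wrist_force: [2.7, -0.8, 1.7]
gripper_width: 0.0537
```

>>> {"method": "carry_out", "body": {
  "moves": [
    [[0,0,10],0,40],
    [[0,0,30],0,40],
    [[0,0,60],0,40],
    [[0,0,95],0,40],
    [[0,0,130],0,40],
    [[-4,10,155],0,40],
    [[-15,40,168],0.1,40],
    [[-29,80,170],0.2,40],
    [[-44,120,170],0.32,40],
    [[-59,160,170],0.44,40],
    [[-73,200,170],0.56,40],
    [[-88,240,170],0.68,40]
  ]
}}

```text
time: 12.15
position: [0.5417, 0.0314, 0.2347]
tool_rot: [-0.001, 0.568, 0.823, 0.001]
wrist_force: [0.8, -0.2, -2.3]
gripper_width: 0.0539
```

>>> {"method": "carry_out", "body": {
  "moves": [
    [[-16,44,0],0.1,40],
    [[-32,88,0],0.22,40],
    [[-48,130,0],0.34,40],
    [[-62,170,0],0.46,40],
    [[-75,205,0],0.56,40],
    [[-84,230,0],0.66,40],
    [[-88,241,0],0.66,40],
    [[-88,241,-15],0.66,40],
    [[-88,241,-45],0.66,40],
    [[-88,241,-75],0.66,40],
    [[-88,241,-100],0.66,40],
    [[-88,241,-110],0.66,40]
  ]
}}

```text
time: 13.35
position: [0.4531, 0.2702, 0.1227]
tool_rot: [-0.002, 0.273, 0.962, -0.001]
wrist_force: [-0.5, -0.0, -3.2]
gripper_width: 0.0537
```

>>> {"method": "carry_out", "body": {
  "moves": [
    [[0,2,-13],0,40],
    [[0,2,-27],0,40],
    [[0,2,-38],0,40],
    [[0,2,-44],0,40],
    [[0,2,-48],0,40],
    [[0,2,-50],0,40],
    [[0,2,-51],0,40],
    [[0,2,-52],0,40],
    [[0,2,-52.5],0,40],
    [[0,2,-53],0,40],
    [[0,2,-53],0,40]
  ]
}}

```text
time: 14.45
position: [0.4532, 0.2724, 0.0701]
tool_rot: [-0.002, 0.273, 0.962, -0.001]
wrist_force: [0.1, -0.2, -0.1]
gripper_width: 0.0537
```

>>> {"method": "carry_out", "body": {
  "moves": [
    [[0,0,-0.5],0,40],
    [[0,0,-1],0,40],
    [[0,0,-1],0,40]
  ]
}}

```text
time: 14.75
position: [0.4533, 0.2723, 0.0701]
tool_rot: [-0.002, 0.273, 0.962, -0.001]
wrist_force: [-3.1, -2.1, 8.1]
gripper_width: 0.0535
```

>>> {"method": "carry_out", "body": {
  "moves": [
    [[0,0,0],0,65],
    [[0,0,0],0,75],
    [[0,0,0],0,75],
    [[0,0,0],0,75],
    [[0,0,15],0,75],
    [[0,0,45],0,75],
    [[0,0,90],0,80],
    [[0,0,130],0,100],
    [[8,-30,160],-0.1,100],
    [[20,-78,170],-0.24,100],
    [[32,-126,170],-0.38,100],
    [[44,-174,170],-0.52,100]
  ]
}}

```text
time: 15.95
position: [0.4977, 0.0968, 0.2408]
tool_rot: [-0.002, 0.513, 0.858, 0.001]
wrist_force: [0.5, 1.1, -0.1]
gripper_width: 0.0919
```

>>> {"method": "carry_out", "body": {
  "moves": [
    [[12,-47,0],-0.14,100],
    [[23,-94,0],-0.28,100],
    [[35,-141,0],-0.42,100],
    [[47,-188,0],-0.56,100],
    [[59,-235,0],-0.7,100],
    [[71,-282,0],-0.84,100],
    [[83,-329,0],-0.98,100],
    [[95,-376,0],-1.1,100],
    [[105,-415,0],-1.15,100],
    [[109,-432,0],-1.15,100],
    [[109,-432,0],-1.15,100],
    [[109,-432,0],-1.15,100]
  ]
}}

```text
time: 17.15
position: [0.6064, -0.3346, 0.2402]
tool_rot: [-0.002, 0.897, 0.441, 0.001]
wrist_force: [0.2, 0.7, -0.5]
gripper_width: 0.0916
```

```bash
python3 -c "
from h import *
wrist('blue',.096,'pics/w4.png')"
```

```text
t 17.15 TCP [ 0.6064 -0.3346  0.2402] jaw deg -37.608941519682354 w 0.09156095004344388
```

View pics/w4.png

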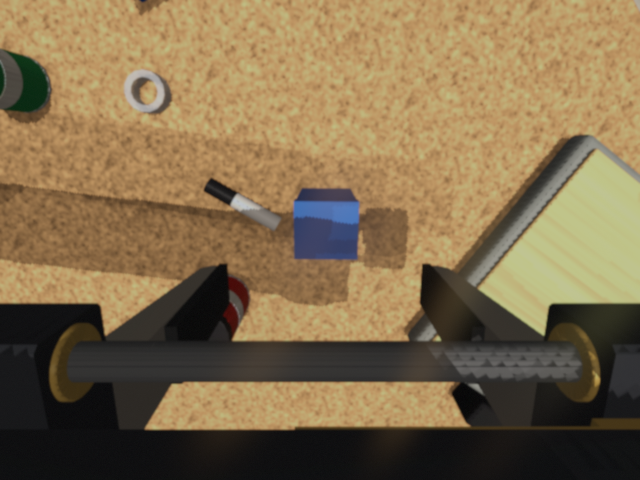

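The wrist view shows the all-blue top centred at (326,230), with its edges parallel to the jaws and both finger paths clear. The black-lid tin sits at (225,300), left of and below the finger line. Descend.

>>> {"method": "carry_out", "body": {
  "moves": [
    [[0,-0.5,-30],0,100],
    [[0,-0.5,-65],0,100],
    [[0,-0.5,-100],0,100],
    [[0,-0.5,-130],0,100],
    [[0,-0.5,-152],0,100],
    [[0,-0.5,-166],0,100],
    [[0,-0.5,-173],0,100],
    [[0,-0.5,-174],0,60],
    [[0,-0.5,-174],0,35],
    [[0,-0.5,-174],0,35],
    [[0,-0.5,-174],0,35],
    [[0,-0.5,-174],0,35]
  ],
  "force": 20
}}

```text
time: 18.4
position: [0.6071, -0.3344, 0.067]
tool_rot: [-0.001, 0.897, 0.442, 0.002]
wrist_force: [0.8, 0.2, -0.4]
gripper_width: 0.054
```

>>> {"method": "carry_out", "body": {
  "moves": [
    [[0,0,0],0,35],
    [[0,0,0],0,35],
    [[0,0,0],0,35]
  ]
}}

```text
time: 18.7
position: [0.6071, -0.3343, 0.0671]
tool_rot: [-0.002, 0.897, 0.442, 0.002]
wrist_force: [0.7, 0.3, 0.2]
gripper_width: 0.0502
```

>>> {"method": "carry_out", "body": {
  "moves": [
    [[0,0,10],0,35],
    [[0,0,30],0,35],
    [[0,0,60],0,35],
    [[0,0,95],0,35],
    [[0,0,130],0,35],
    [[-3,10,155],0,35],
    [[-10,40,168],0.08,35],
    [[-20,80,170],0.16,35],
    [[-31,120,170],0.24,35],
    [[-41,160,170],0.32,35],
    [[-51,200,170],0.4,35],
    [[-61,240,170],0.48,35]
  ]
}}

```text
time: 19.9
position: [0.5454, -0.0932, 0.2386]
tool_rot: [-0.002, 0.765, 0.643, 0.003]
wrist_force: [0.7, -0.2, -2.7]
gripper_width: 0.0497
```

>>> {"method": "carry_out", "body": {
  "moves": [
    [[-12,46,0],0.08,35],
    [[-24,92,0],0.16,35],
    [[-36,138,0],0.24,35],
    [[-47,184,0],0.32,35],
    [[-58,225,0],0.407,35],
    [[-65,254,0],0.407,35],
    [[-68.5,266,0],0.407,35],
    [[-68.5,266,-15],0.407,35],
    [[-68.5,266,-45],0.407,35],
    [[-68.5,266,-75],0.407,35],
    [[-68.5,266,-98],0.407,35],
    [[-68.5,266,-108],0.407,35]
  ]
}}

```text
time: 21.1
position: [0.4765, 0.171, 0.1296]
tool_rot: [-0.002, 0.62, 0.784, 0.001]
wrist_force: [-0.1, 0.3, -2.3]
gripper_width: 0.0498
```

```bash
python3 -c "
from h import *
wrist('blue',.15,'pics/w5.png')"
```

```text
t 21.1 TCP [0.4765 0.171  0.1296] jaw deg 13.298691958213325 w 0.049835788688421444
blue [324. 392.  71.] circle mm ((481.8366394042969, 146.37623596191406), 26.638404846191406) rect ((481.8951416015625, 146.30245971679688), (52.771602630615234, 9.444881439208984), 13.340180397033691)
blue [324. 306.  80.] circle mm ((474.38446044921875, 178.92608642578125), 28.807369232177734) rect ((474.41534423828125, 178.762451171875), (54.05987548828125, 22.66827392578125), 13.315959930419922)
blue [327. 243.  33.] circle mm ((469.69091796875, 203.1428680419922), 11.262718200683594) rect ((469.62847900390625, 203.34378051757812), (22.273221969604492, 6.071990966796875), 25.32285499572754)
blue [350. 220.  15.] circle mm ((475.5539855957031, 212.64517211914062), 4.888088226318359) rect ((475.4072570800781, 213.2564697265625), (9.7489013671875, 2.7319581508636475), 13.277087211608887)
blue [284. 208.  30.] circle mm ((453.02911376953125, 211.49578857421875), 10.12297248840332) rect ((455.76092529296875, 212.1421356201172), (14.278594970703125, 18.554794311523438), 13.423580169677734)
```

View pics/w5.png

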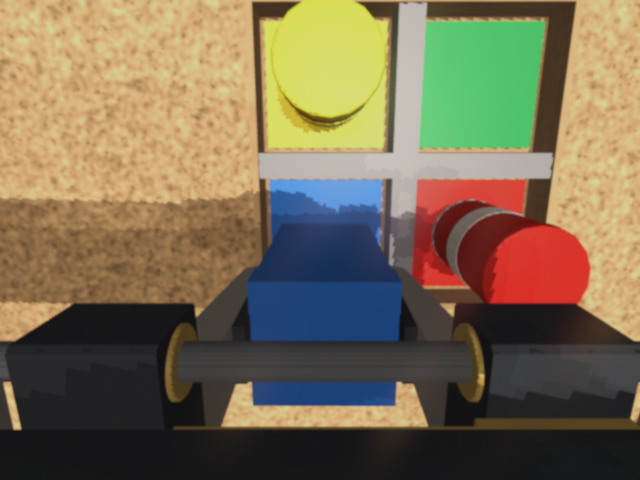

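The wrist view shows the carton squarely over the blue compartment (265–385 px across). Yellow stands at (328,60) and red at (520,260), both upright and clear of the fingers. Lower.

>>> {"method": "carry_out", "body": {
  "moves": [
    [[0.5,2,-14],0,35],
    [[0.5,2,-28],0,35],
    [[0.5,2,-40],0,35],
    [[0.5,2,-47],0,35],
    [[0.5,2,-51],0,35],
    [[0.5,2,-54],0,35],
    [[0.5,2,-55.5],0,35],
    [[0.5,2,-56.5],0,35],
    [[0.5,2,-57],0,35],
    [[0.5,2,-57],0,35]
  ]
}}

```text
time: 22.15
position: [0.477, 0.1732, 0.073]
tool_rot: [-0.002, 0.62, 0.784, 0.001]
wrist_force: [-2.7, -1.3, 4.6]
gripper_width: 0.0501
```

Contact (force up 7 N). Release, then go to the green tin.

>>> {"method": "carry_out", "body": {
  "moves": [
    [[0,0,0],0,60],
    [[0,0,0],0,70],
    [[0,0,0],0,70],
    [[0,0,0],0,70],
    [[0,0,15],0,70],
    [[0,0,45],0,70],
    [[0,0,90],0,80],
    [[0,0,130],0,100],
    [[-3,-30,160],-0.1,100],
    [[-8,-78,170],-0.2,100],
    [[-13,-126,170],-0.3,100],
    [[-18,-174,170],-0.37,100]
  ]
}}

```text
time: 23.35
position: [0.4588, -0.0023, 0.2436]
tool_rot: [-0.002, 0.755, 0.656, 0.002]
wrist_force: [1.3, -0.6, -0.3]
gripper_width: 0.092
```

>>> {"method": "carry_out", "body": {
  "moves": [
    [[-5,-48,0],0,100],
    [[-6,-61,0],0,100],
    [[-6,-61,0],0,100],
    [[-6,-61,0],0,100]
  ]
}}

```text
time: 23.75
position: [0.4529, -0.0625, 0.2435]
tool_rot: [-0.002, 0.755, 0.656, 0.002]
wrist_force: [0.4, 0.8, -0.0]
gripper_width: 0.0917
```

```bash
python3 -c "
from h import *
wrist('green',.1,'pics/w6.png')"
```

```text
t 23.75 TCP [ 0.4529 -0.0625  0.2435] jaw deg -8.013000580252315 w 0.09168727606819083
```

View pics/w6.png

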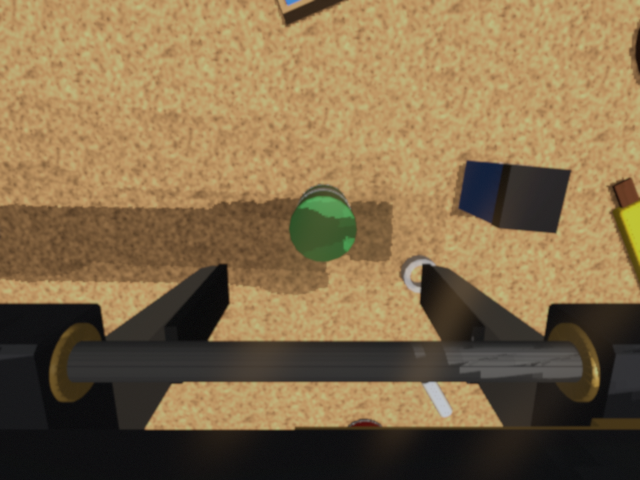

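The green lid is at (323,228), the same place as the earlier aligned grasps, and the black carton is clear at (530,195).

>>> {"method": "carry_out", "body": {
  "moves": [
    [[0,0,-30],0,100],
    [[0,0,-65],0,100],
    [[0,0,-100],0,100],
    [[0,0,-130],0,100],
    [[0,0,-154],0,100],
    [[0,0,-170],0,100],
    [[0,0,-176],0,100],
    [[0,0,-176],0,60],
    [[0,0,-176],0,40],
    [[0,0,-176],0,40],
    [[0,0,-176],0,40],
    [[0,0,-176],0,40]
  ],
  "force": 25
}}

```text
time: 25.0
position: [0.453, -0.0617, 0.0679]
tool_rot: [-0.002, 0.754, 0.657, 0.003]
wrist_force: [-2.6, 1.1, 0.8]
gripper_width: 0.0538
```

>>> {"method": "carry_out", "body": {
  "moves": [
    [[0,0,0],0,40],
    [[0,0,0],0,40]
  ]
}}

```text
time: 25.2
position: [0.4529, -0.0616, 0.068]
tool_rot: [-0.002, 0.754, 0.657, 0.003]
wrist_force: [1.6, -0.2, -2.8]
gripper_width: 0.0537
```

>>> {"method": "carry_out", "body": {
  "moves": [
    [[0,0,10],0,40],
    [[0,0,30],0,40],
    [[0,0,60],0,40],
    [[0,0,95],0,40],
    [[0,0,130],0,40],
    [[3,10,155],0.05,40],
    [[11,40,168],0.15,40],
    [[22,80,170],0.27,40],
    [[33,120,170],0.39,40],
    [[45,160,170],0.51,40],
    [[56,200,170],0.63,40],
    [[67,240,170],0.75,40]
  ]
}}

```text
time: 26.4
position: [0.5199, 0.1797, 0.2385]
tool_rot: [-0.003, 0.459, 0.888, 0.002]
wrist_force: [1.5, -0.7, -2.4]
gripper_width: 0.0538
```

>>> {"method": "carry_out", "body": {
  "moves": [
    [[11,40,0],0.13,40],
    [[21,75,0],0.27,40],
    [[29,102,0],0.4,40],
    [[33,116,0],0.4,40],
    [[33,117,0],0.4,40],
    [[33,117,-15],0.4,40],
    [[33,117,-45],0.4,40],
    [[33,117,-75],0.4,40],
    [[33,117,-98],0.4,40],
    [[33,117,-108],0.4,40],
    [[33,117,-108],0.4,40]
  ]
}}

```text
time: 27.5
position: [0.552, 0.2945, 0.1289]
tool_rot: [-0.004, 0.275, 0.961, -0.001]
wrist_force: [-0.2, -1.4, -2.3]
gripper_width: 0.0535
```

```bash
python3 -c "
from h import *
wrist('green',.15,'pics/w7.png')"
```

```text
t 27.5 TCP [0.552  0.2945 0.1289] jaw deg 58.075918163184866 w 0.053510498298205776
green [328. 388.  55.] circle mm ((572.3321533203125, 283.9288330078125), 20.565580368041992) rect ((575.8148193359375, 281.78546142578125), (40.98170471191406, 11.983200073242188), 58.200199127197266)
green [328. 326.  74.] circle mm ((550.7230834960938, 297.4497375488281), 26.334115982055664) rect ((544.2323608398438, 301.460205078125), (51.797027587890625, 24.979293823242188), 58.16330337524414)
green [280. 227.  30.] circle mm ((511.94354248046875, 302.7723388671875), 10.382526397705078) rect ((512.1976318359375, 302.78485107421875), (10.066987037658691, 18.968507766723633), 12.57977294921875)
```

View pics/w7.png

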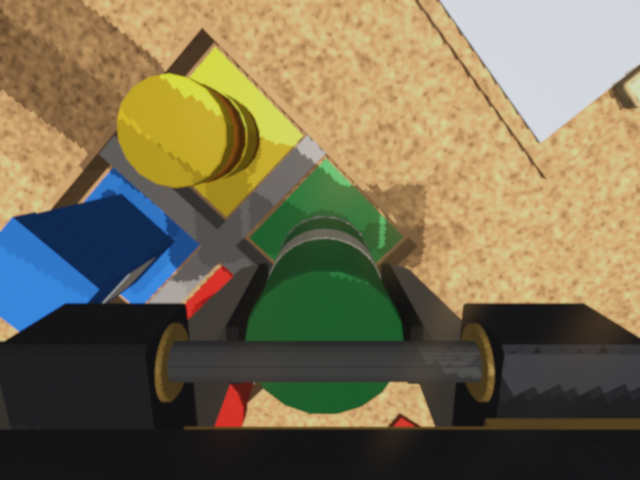

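The wrist view shows the green tin over the green card (its far corner at (325,160)). The yellow jar and blue carton stand clear to the left. Lower.

>>> {"method": "carry_out", "body": {
  "moves": [
    [[0.5,1.5,-14],0,40],
    [[0.5,1.5,-28],0,40],
    [[0.5,1.5,-39],0,40],
    [[0.5,1.5,-46],0,40],
    [[0.5,1.5,-50],0,40],
    [[0.5,1.5,-52.5],0,40],
    [[0.5,1.5,-54],0,40],
    [[0.5,1.5,-55],0,40],
    [[0.5,1.5,-55.5],0,40],
    [[0.5,1.5,-55.5],0,40]
  ]
}}

```text
time: 28.55
position: [0.5535, 0.297, 0.0751]
tool_rot: [-0.003, 0.275, 0.962, 0.0]
wrist_force: [-0.6, -0.1, -2.7]
gripper_width: 0.0537
```

>>> {"method": "carry_out", "body": {
  "moves": [
    [[0,-1,-0.5],0,40],
    [[0,-1,-1],0,40],
    [[0,-1,-1.5],0,40],
    [[0,-1,-1.5],0,40],
    [[0,-1,-1.5],0,40]
  ]
}}

```text
time: 29.05
position: [0.5537, 0.2958, 0.074]
tool_rot: [-0.003, 0.275, 0.962, 0.001]
wrist_force: [-1.8, -1.0, 4.1]
gripper_width: 0.0537
```

Contact. Release, rise, and pull away toward the left, out of the top camera's view.

>>> {"method": "carry_out", "body": {
  "moves": [
    [[0,0,0],0,65],
    [[0,0,0],0,75],
    [[0,0,0],0,75],
    [[0,0,0],0,75],
    [[0,0,15],0,75],
    [[0,0,45],0,75],
    [[0,0,90],0,80],
    [[0,0,130],0,100],
    [[-20,40,160],0,100],
    [[-45,80,170],0,100],
    [[-75,120,170],0,100],
    [[-105,160,170],0,100]
  ]
}}

```text
time: 30.25
position: [0.449, 0.456, 0.2463]
tool_rot: [-0.003, 0.275, 0.961, 0.002]
wrist_force: [-0.1, 0.2, -1.1]
gripper_width: 0.0919
```

>>> {"method": "carry_out", "body": {
  "moves": [
    [[-35,35,0],0.1,100],
    [[-70,65,0],0.2,100],
    [[-110,95,0],0.28,100],
    [[-150,120,0],0.28,100],
    [[-190,140,0],0.28,100],
    [[-230,160,0],0.28,100],
    [[-250,170,0],0.28,100],
    [[-250,170,0],0.28,100],
    [[-250,170,0],0.28,100]
  ]
}}

```text
time: 31.15
position: [0.1995, 0.6258, 0.2471]
tool_rot: [-0.003, 0.138, 0.99, 0.002]
wrist_force: [0.4, -0.6, 0.6]
gripper_width: 0.0918
```

```bash
python3 -c "
from h import *
im=eyes.camera('top');cv2.imwrite('pics/t8.png',cv2.resize(im[150:340,100:540,::-1],None,fx=1.8,fy=1.8))
cv2.imwrite('pics/s8.png',eyes.camera('scene')[:,:,::-1])
s=robot.sense();print(s['time'],s['position'],s['dq'])"
```

```text
31.25 [0.2013 0.6251 0.2469] [ 0.0107  0.0043 -0.0002  0.0003 -0.0039 -0.0015 -0.0014]
```

View pics/t8.png

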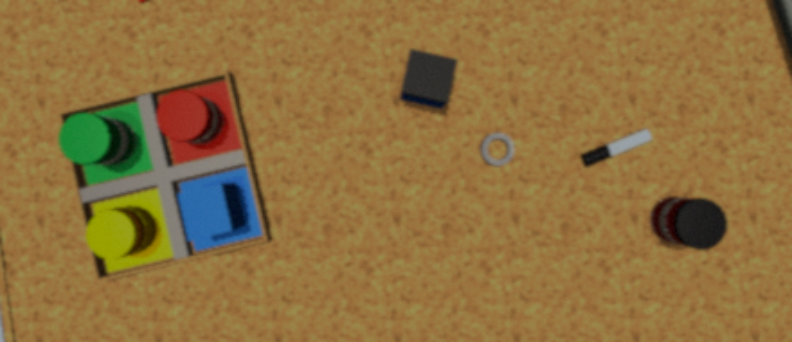

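View pics/s8.png

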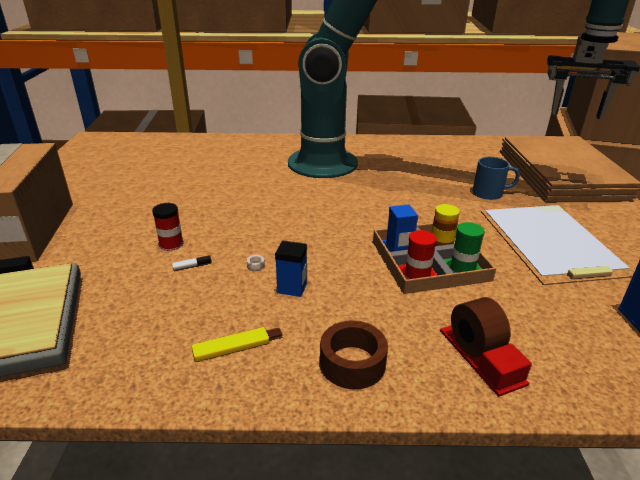

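Both views show all four items upright on their own colours. In the scene view they are blue (402,228), yellow (446,224), red (421,255) and green (467,247). The look-alikes are still in place: tin (168,227) and carton (291,268). The arm is clear and still.

```bash
python3 -c "
from workcell import robot
print(robot.job_done())"
```

```text
the job is handed in; nothing more can be done
None
```

I packed the red-lidded tin, yellow-lidded jar, all-blue carton and green-lidded tin upright in that order, each on the card of its own colour, and handed the job in. It took about 31 s of the 120 s allowed.

- **Set-down:** I lowered each item until the wrist force showed contact with the card, then released it. The measured rise was about 7–11 N.
- **Last checks:** the final top and scene views show all four items upright in the right compartments. Both black-topped cleaners are still where they stood, and the arm is clear and still.
- **Failed or weak readings:** the wrist colour mask split the yellow lid and missed the blue and green lids in the gripper's shadow. For those I used the top-view positions and checked alignment in the wrist pictures for blue and green, and by the lid's edge for yellow. The jaws then closed to the expected 50–54 mm on every item.

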